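# Free and hold down the board tester's probe head

## Task

On the circuit-board test jig, turn the black knob anticlockwise (seen from above) as far as it goes, so that its yellow blade no longer blocks the probe head. Then press the head's red cap down 12 mm (within about 2 mm; never past 16 mm, which would bend the test pins) with the fingers, and finish while still holding it pressed there: do not let go at the end. Leave the other things on the bench where they are.

Things in the scene. Friction and masses are not known exactly. Their poses are not given: they have to be found in the camera images.
- jig: Circuit-board test jig, fixed to the table: base plate 200 (x) x 310 (y) x 16, a green board in a black nest, two posts and a blue cross beam 50 (x) x 310 (y), its top 90 above the table. Origin: centre of the base's underside, z up. The probe head's vertical rod passes through the beam at jig (0, -50); the knob's vertical axis is at jig (0, +70).
- sight_mark (a point): Middle of the green band (4 high) on a white sight post, 12 x 6, on the beam at jig (0, -87), 110 above the table; post top at 130. When the head is about 12 mm down, the upper face of its steel flange (43 below the cap's top) is level with the green band; at the red below it is too far.
- cap_top (a point): Centre of the top of the probe head's red palm cap (42 diameter, flat top 36 across, 165 above the table when up). Press here, straight down; it moves down with the head. Below the cap: steel rod 16 diameter and, its upper face 43 below the cap's top, a steel flange 52 diameter, 8 thick.
- probe_head (a joint): Downward travel of the probe head in m: 0 = fully up, 0.020 = bottomed. A return spring always pushes it up: about 3.5 N to start it, 0.45 N more per mm, about 9 N at 12 mm (give or take 1 N). Let go, it springs back to 0. While the catch is closed it can go down only about 2 mm.
- knob_grip (a point): On the catch knob's vertical axis, 138 above the table, in the middle of its black wing grip: 14 wide (this point's x axis), 52 long (its y axis), from 120 to 150 above the table; pinch across the 14 mm from above. z up; the point turns with the knob.
- blade_tip (a point): Free end of the yellow blade that turns with the knob: 16 wide, 12 thick (100 to 112 above the table), reaching 110 from the knob's axis along knob_grip's -y. This point is the middle of its end. At the start it lies under the head's flange and blocks the head.
- catch_knob (a joint): Angle of the catch knob in rad, growing anticlockwise seen from above. About 0 (-0.2 to 0.2 at the start): the blade points along the beam at the probe head and blocks it. 1.35: stop, blade swung out towards the jig's +x, the head is free. Friction 0.06 N m: it stays where it is left.
- screwdriver: A screwdriver about 150 long, lying on the table near the jig's -y side. A bystander (origin: middle of its length).
- spare_board: A loose blue spare circuit board 60 x 85 x 6, on the table near the jig's +y side. A bystander (origin: centre of its underside).
- phone: A black phone 74 x 152 x 9, lying on the table to the robot's left. A bystander (origin: centre of its underside).
- tape: A red tape ring, diameter 90, height 20, on the table to the right. A bystander (origin: centre of its underside).
- jar: A small closed jar, diameter 50, height 55, on the table to the right. A bystander (origin: centre of its underside).
- parts_tray: A grey divided parts tray 80 x 120 x 30, on the table to the right. A bystander (origin: centre of its underside).
- pliers: Red-handled pliers about 150 long, lying on the table to the left. A bystander (origin: middle of its length).

How it is judged:
On the way, in this order (a step that is already met when the one before it is completed fails the run):
1. the catch knob is turned anticlockwise to free the probe head, the head still up (value of joint catch_knob above 1.05 rad and value of joint probe_head below 0.004 m), for 0.2 s.
2. the probe head is pressed down 12 mm (value of joint catch_knob above 1.05 rad and value of joint probe_head between 0.0095 and 0.0145 m), for 0.5 s.
At the end, for the whole second after the job is handed in: The catch knob stands beyond 1.05 rad and the fingers hold the probe head down at 9.5 to 14.5 mm of travel, pushing on it with 2 to 25 N, through the last second (all of step 2 and contact force between the fingers and probe_head between 2 and 25 N); the arm keeps its last pose, push and grip.
It fails at once if the probe head is pressed beyond 16.5 mm, bending the pins (value of joint probe_head above 0.0165 m).
It fails at once if another thing on the bench is pushed more than 30 mm (distance of any of screwdriver, spare_board, phone, tape, jar, parts_tray, pliers from where it was at the start of the episode above 0.03 m).
It also fails if it takes over 48 s, if anything falls off the work surface, if the arm or the gripper's body presses on something with over 40 N, if the wrist force passes 120 N, or if a joint passes its speed limit or range.

## Robot

A 6-joint arm with a two-finger parallel gripper is mounted at the origin on the work surface. World frame = base frame: x ahead of the robot, y to its left, z up, the work surface at z = 0. Lengths are in m, angles in rad, forces in N, time in s.
With the tool pointing down it reaches from about 0.3 to 0.775 m from the base axis. Payload 14.6 kg.
Tool frame: the origin (TCP) lies between the finger pads; the fingertips stand 19 mm ahead of it and the grasp point (between the pads) is the TCP; z points along the fingers, y is the direction in which the jaws open and shut (so a half turn about z gives the same grasp; the last joint's range is limited). The gripper opens to 94 mm and grips with 3 to 60 N. Pads are 16 mm wide; open, the fingers measure 119 mm over their backs; the gripper's body (75 mm by 177 mm) begins 78 mm behind the grasp point.
Start: joints at [-1.398, 0.3, 1.521, -0, 1.321, -0.067], TCP at [0.131, -0.534, 0.224] pointing down, gripper open.
Joint ranges: [-3.03, 3.03], [-0.79, 2.21], [0.23, 2.52], [-1.04, 4.18], [0, 3.07], [-2.55, 2.55]. Speed limits (rad/s): [2.22, 2.22, 2.57, 3.14, 3.14, 3.14].

## Interface

Orientations are given as [roll, pitch, yaw] about the fixed x, y, z axes, in that order (R = Rz(yaw) Ry(pitch) Rx(roll)).
In Python, from station import telemetry, vision, ctrl gives the robot as it stands. The module is installed in compiled form; this text tells all that it offers.
- The arm moves only by the shell command python3 -m creep 'ROWS' [FORCE]. ROWS is JSON, a list of rows, each a list of 3 entries, a list of its own where there are three numbers: the shift along the tool's x, y, z in units of 50 mm (1.0 is 50 mm), then the turn about the tool's z in units of 8 degrees (1.0 is 8 degrees), then the opening, from 0 (shut) to 1 (fully open). In form: [[[tx, ty, tz], twist, gripper], ...]. A call has 1 to 12 rows; each row is the pose to reach, as a shift and turn from the pose commanded when the call began, along the tool's axes at that moment; what a row does not reach only later rows make up. A row lasts 1/10 s, in which the tool goes at most 50 mm and 8.59 degrees, less where a joint would pass 70% of its speed; a pose out of reach is approached as far as the arm can. A call with a gripper value outside its range is refused whole. The fingers move at their own pace and stop on an object; FORCE is the grip in N (left out, the last holds). Time passes only in rows, so rows that repeat a pose let the fingers close. It gives the time, the measured TCP pose, the force and the opening at its end, in the units of the state.
- telemetry.get_obs(): the state, without advancing time (a new reading comes with each control period).
- vision.camera(name): name is "scene" or "side" or "wrist"; returns a dict with "img" (384x512x3 uint8, red, green, blue), "depth" (384x512 float32, m along the optical axis (not along the pixel's ray), 0 where there is no reading), "vertical_fov" (degrees; the focal length in pixels is half the picture's height over the tangent of half this angle, whatever the lens; pixels are square), "cx", "cy" (the principal point, pixels), "extrinsics" (4x4, takes a point from camera to world coordinates); the wrist camera has in their place "hand_eye" (4x4, takes a point from camera to tool coordinates, whose origin is the TCP and whose axes are the flange's). Camera axes: x right, y down, z forward; pixel columns grow to the right and rows downward; lengths in m; the calibration is good to about 2 mm. A picture is of the moment at which its call begins: read the wrist's pose just before it.
- ctrl.hand_in(): hands the job in, once; it reports no verdict.
The state is a dict: "time_s": time; "qpos": joint angles; "joint_vel": joint speeds; "tau": joint torques, N m; "ee_pos": TCP position; "eef_rot": TCP orientation; "force": force on the tool from outside, world axes, zero at the start; "moment": the same for the moment, N m; "grip_width": finger opening in m.
Only numpy, scipy, OpenCV 4.12 (cv2) and the standard library are available. Lean on these libraries where they do the work, as an engineer would, in place of code of your own. Each camera call takes 0.05 s, during which the arm holds its last target.

## Working session

There is one attempt and no reset: what is moved stays moved. The work goes in short steps, Python scripts to look and compute and a shell command to move; the robot and the scene stay as the last step left them, time stands still between calls to the robot, and variables do not carry over. Pictures are saved under pics/ and viewed, and the job is handed in when it is done.

```bash
mkdir -p pics; cat > h.py <<'E'
import numpy as np,cv2
from station import telemetry,vision,ctrl
def cam(n,save=None):
    o=telemetry.get_obs(); c=vision.camera(n)
    if n=='wrist':
        from scipy.spatial.transform import Rotation as R
        T=np.eye(4);T[:3,:3]=R.from_euler('xyz',o['eef_rot']).as_matrix();T[:3,3]=o['ee_pos']
        c['extrinsics']=T@np.array(c['hand_eye'])
    c['extrinsics']=np.array(c['extrinsics'])
    c['f']=c['img'].shape[0]/2/np.tan(np.radians(c['vertical_fov'])/2)
    if save: cv2.imwrite('pics/'+save,c['img'][:,:,::-1])
    return c
def ray(c,u,v,z):
    T=c['extrinsics'];d=T[:3,:3]@np.array([(u-c['cx'])/c['f'],(v-c['cy'])/c['f'],1]);o=T[:3,3]
    return o+d*(z-o[2])/d[2]
def pts(c):
    h,w=c['depth'].shape;v,u=np.mgrid[:h,:w];D=c['depth']
    P=np.stack([(u-c['cx'])/c['f']*D,(v-c['cy'])/c['f']*D,D],-1)
    return P@c['extrinsics'][:3,:3].T+c['extrinsics'][:3,3]
E
python3 - <<'E'
from h import *
for n in ['scene','side','wrist']:
    c=cam(n,n+'0.png'); print(n,c['f'],c['extrinsics'].round(3).tolist(),(c['depth']>0).mean())
o=telemetry.get_obs();print(o)
E
```

```text
scene 445.31445103840275 [[-0.745, 0.476, -0.467, 1.064], [0.667, 0.545, -0.508, 0.635], [0.013, -0.69, -0.723, 1.009], [0.0, 0.0, 0.0, 1.0]] 0.9962361653645834
side 436.02107632126865 [[0.968, -0.147, 0.203, 0.176], [-0.25, -0.565, 0.786, -1.105], [-0.001, -0.812, -0.584, 0.95], [0.0, 0.0, 0.0, 1.0]] 0.9868062337239584
wrist 288.9625808048132 [[0.237, -0.939, -0.25, 0.204], [-0.971, -0.229, -0.061, -0.517], [0.0, 0.257, -0.966, 0.384], [0.0, 0.0, 0.0, 1.0]] 0.9959665934244791
{'time_s': 0.15, 'qpos': array([-1.39761287e+00,  3.00318316e-01,  1.52141895e+00, -1.10592538e-05,
        1.32072264e+00, -6.66103438e-02]), 'joint_vel': array([-0.0013861 , -0.00307728, -0.00078013,  0.00052637, -0.00056312,
        0.00263399]), 'tau': array([ 1.09294015e-03, -5.31959546e+01, -3.52820599e+01,  7.08327256e-02,
        2.35835044e-02, -7.38164226e-05]), 'ee_pos': array([ 0.13058378, -0.53408548,  0.22403872]), 'eef_rot': array([-3.14072660e+00, -4.70367172e-05,  2.39796518e-01]), 'force': array([ 0.4071888 ,  0.26704167, -0.18166667]), 'moment': array([-0.01702134, -0.05347943, -0.05009709]), 'grip_width': 0.09397001837790754}
```

View pics/scene0.png

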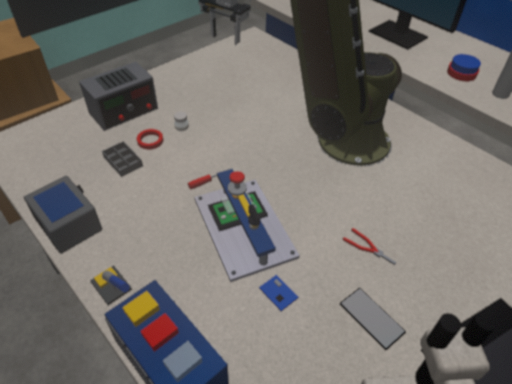

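View pics/side0.png

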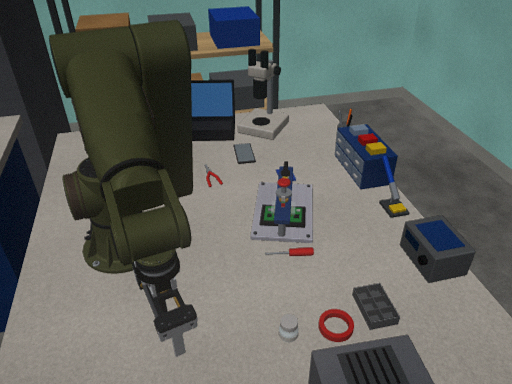

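```bash
python3 - <<'E'
from h import *
for n in ['scene','side']:
    c=cam(n); P=pts(c); hsv=cv2.cvtColor(c['img'],cv2.COLOR_RGB2HSV)
    H,S,V=[hsv[...,i].astype(int) for i in range(3)]
    Z=P[...,2]
    red=((H<8)|(H>172))&(S>120)&(V>80)&(Z>.15)&(Z<.18)
    yel=(H>20)&(H<35)&(S>120)&(Z>.09)&(Z<.125)
    blk=(V<70)&(Z>.13)&(Z<.165)&(P[...,0]>.2)
    blue=(H>95)&(H<125)&(S>100)&(Z>.08)&(Z<.1)
    for k,m in dict(red=red,yel=yel,blk=blk,blue=blue).items():
        if not m.sum(): print(n,k,0);continue
        v,u=np.nonzero(m);q=P[m]
        print(n,k,m.sum(),'uv',u.min(),u.max(),v.min(),v.max(),'med',np.median(q,0).round(4),'min',q.min(0).round(3),'max',q.max(0).round(3))
        if k in('yel','blue','blk'):
            print('   rect',cv2.minAreaRect((q[:,:2]*1000).astype(np.float32)))
E
```

```text
scene red 728 uv 141 243 172 346 med [0.9163 0.2049 0.1534] min [ 0.506 -0.03   0.15 ] max [0.951 0.232 0.17 ]
scene yel 112 uv 237 249 195 215 med [0.5434 0.0379 0.1129] min [0.527 0.002 0.101] max [0.568 0.087 0.125]
   rect ((545.166748046875, 47.13324737548828), (89.8631591796875, 16.70413589477539), 70.64901733398438)
scene blk 1345 uv 11 336 0 372 med [ 0.5217 -0.6793  0.1428] min [ 0.213 -1.36   0.13 ] max [0.952 0.349 0.165]
   rect ((449.02557373046875, -464.90802001953125), (1780.322998046875, 700.3667602539062), 76.96334075927734)
scene blue 860 uv 34 273 171 383 med [0.5746 0.1166 0.0914] min [ 0.48  -0.364  0.081] max [0.955 0.349 0.1  ]
   rect ((703.1234741210938, -25.269989013671875), (456.0621337890625, 718.0872802734375), 4.920015335083008)
side red 189 uv 278 376 133 186 med [0.8887 0.1841 0.1565] min [ 0.503 -0.033  0.15 ] max [0.949 0.232 0.169]
side yel 9 uv 124 349 122 231 med [0.5598 0.0904 0.1117] min [ 0.022 -0.072  0.101] max [0.932 0.4   0.119]
   rect ((502.8831787109375, 113.37705993652344), (1024.817138671875, 113.77049255371094), 27.409038543701172)
side blk 2299 uv 189 432 50 383 med [ 0.5212 -0.6614  0.142 ] min [ 0.223 -0.727  0.13 ] max [0.963 1.251 0.165]
   rect ((668.4254150390625, 274.48333740234375), (1957.8447265625, 647.2898559570312), 70.21102905273438)
side blue 829 uv 191 462 16 249 med [0.5131 0.0024 0.0906] min [ 0.319 -0.362  0.08 ] max [0.986 2.374 0.1  ]
   rect ((572.5327758789062, 974.1900634765625), (549.2960815429688, 2747.615234375), 8.809538841247559)
```

Scene view: the jig lies roughly upright at scene pixel (245,225), cap at (237,177), knob at about (254,215). The spare board is on the jig's far-left (+y) side and the screwdriver is at the -y side. I'll now measure within the jig region.

```bash
python3 - <<'E'
from h import *
for n in ['scene','side']:
    c=cam(n); P=pts(c); hsv=cv2.cvtColor(c['img'],cv2.COLOR_RGB2HSV)
    H,S,V=[hsv[...,i].astype(int) for i in range(3)]
    Z=P[...,2]; R=(P[...,0]>.38)&(P[...,0]<.72)&(P[...,1]>-.17)&(P[...,1]<.3)
    ms=dict(red=((H<8)|(H>172))&(S>120)&(V>80)&(Z>.158)&(Z<.172),
    yel=(H>18)&(H<35)&(S>120)&(Z>.09)&(Z<.12),
    blk=(V<70)&(Z>.14)&(Z<.16),
    blue=(H>95)&(H<125)&(S>100)&(Z>.085)&(Z<.095),
    base=(Z>.011)&(Z<.021))
    for k,m in ms.items():
        m=m&R
        if not m.sum(): print(n,k,0);continue
        v,u=np.nonzero(m);q=P[m]
        print(n,k,m.sum(),'uv',u.min(),u.max(),v.min(),v.max(),'mean',q.mean(0).round(4))
        print('   rect',np.round(np.concatenate([np.ravel(x) for x in cv2.minAreaRect((q[:,:2]*1000).astype(np.float32))]),1))
    s=c['img']; y,x=(140,185) if n=='scene' else (140,230)
    cr=s[y:y+150,x:x+130]; cv2.imwrite(f'pics/{n}1.png',cv2.resize(cr[:,:,::-1],None,fx=4,fy=4,interpolation=2))
E
```

```text
scene red 124 uv 230 243 172 182 mean [ 0.5276 -0.0096  0.1657]
   rect [526.6 -10.6  37.4  36.3  68.7]
scene yel 109 uv 237 249 195 215 mean [0.5441 0.0382 0.1123]
   rect [543.9  42.3  80.2  16.8  70.5]
scene blk 95 uv 249 259 205 220 mean [0.568  0.1052 0.1492]
   rect [566.2 102.5  47.2  13.9  71.1]
scene blue 760 uv 219 273 171 253 mean [0.5657 0.083  0.0912]
   rect [544.5  36.4 305.6  46.3  71.3]
scene base 3554 uv 194 299 168 307 mean [0.5661 0.0699 0.017 ]
   rect [547.9  54.  500.1 201.5  70.5]
side red 85 uv 278 289 178 186 mean [ 0.5207 -0.0163  0.1649]
   rect [521.9 -13.5  38.4  34.9  73.9]
side yel 12 uv 279 287 176 201 mean [0.5449 0.045  0.1042]
   rect [539.   42.1 127.3  26.1  73.1]
side blk 41 uv 283 290 162 188 mean [0.5586 0.0868 0.1491]
   rect [549.8  49.6 147.5  16.7  76.9]
side blue 377 uv 274 292 167 221 mean [ 0.521  -0.0228  0.0906]
   rect [538.8  32.2 308.6  48.5  70.6]
side base 1880 uv 250 312 171 254 mean [0.5336 0.0155 0.0168]
   rect [540.7  40.  470.9 200.   70.6]
```

View pics/scene1.png

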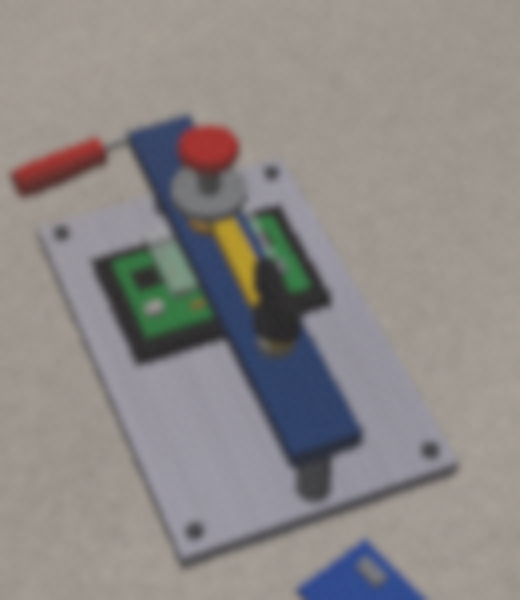

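View pics/side1.png

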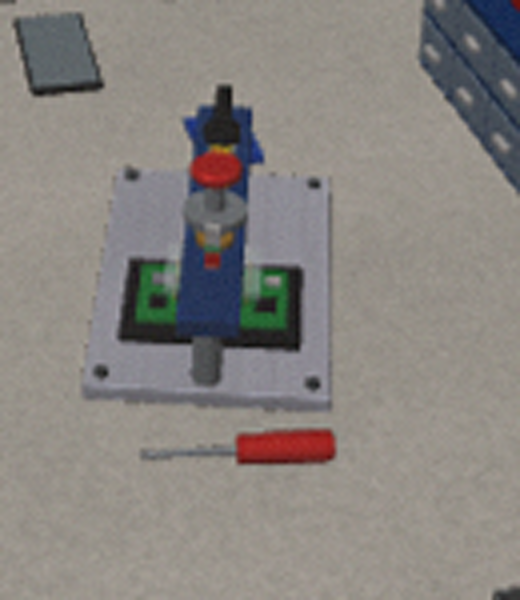

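```bash
cat >> h.py <<'E'
def shift(target,yaw):
    from scipy.spatial.transform import Rotation as R
    o=telemetry.get_obs();r=R.from_euler('xyz',o['eef_rot'])
    d=r.inv().apply(np.array(target)-o['ee_pos'])/.05
    print('shift',d.round(3),'twist',round(-np.degrees(yaw-o['eef_rot'][2])/8,3),o['ee_pos'].round(4),o['eef_rot'].round(3),o['qpos'].round(2),o['force'].round(1),o['grip_width'])
E
python3 - <<'E'
from h import *
shift([.565,.101,.27],np.radians(71))
E
```

```text
shift [ 11.457 -10.278  -0.911] twist -7.158 [ 0.1306 -0.5342  0.2243] [-3.141 -0.     0.24 ] [-1.4   0.3   1.52 -0.    1.32 -0.07] [0.6 0.6 0.4] 0.09395171805187204
```

```bash
python3 -m creep '[[[0.5,-0.5,-0.5],0,0.7],[[1,-1,-0.9],0,0.7],[[1.6,-1.5,-0.9],0,0.7],[[2.2,-2,-0.9],0,0.7],[[2.8,-2.5,-0.9],-0.5,0.7],[[3.4,-3,-0.9],-1,0.7],[[4,-3.6,-0.9],-1.5,0.7],[[4.6,-4.1,-0.9],-2,0.7],[[5.2,-4.6,-0.9],-2.5,0.7],[[5.8,-5.1,-0.9],-3,0.7],[[6,-5.4,-0.9],-3.5,0.7],[[6,-5.4,-0.9],-3.5,0.7]]' 20
python3 - <<'E'
from h import *
shift([.565,.101,.27],np.radians(71))
E
```

```text
time_s: 1.55
ee_pos: [0.3585, -0.1992, 0.2695]
eef_rot: [3.141, -0.0, 0.733]
force: [-0.7, 0.2, -1.0]
grip_width: 0.0658
shift [ 7.085 -1.698 -0.008] twist -3.625 [ 0.3585 -0.1992  0.2695] [ 3.141 -0.     0.733] [-0.6  -0.06  1.81  0.    1.38  0.24] [-0.7  0.2 -1. ] 0.06584631544362055
```

```bash
python3 -m creep '[[[0.7,-0.2,0],-0.5,0.6],[[1.5,-0.4,0],-1,0.6],[[2.3,-0.6,0],-1.5,0.6],[[3.1,-0.8,0],-2,0.6],[[3.9,-1,0],-2.5,0.6],[[4.7,-1.2,0],-3,0.6],[[5.5,-1.4,0],-3.6,0.6],[[6.3,-1.6,0],-3.62,0.6],[[6.8,-1.7,0],-3.62,0.6],[[7.08,-1.7,0],-3.62,0.6],[[7.08,-1.7,0],-3.62,0.6],[[7.08,-1.7,0],-3.62,0.6]]' 20
python3 - <<'E'
from h import *
shift([.565,.101,.27],np.radians(71))
c=cam('wrist','wrist1.png')
c=cam('scene','scene2.png')
E
```

```text
time_s: 2.75
ee_pos: [0.5653, 0.0973, 0.2692]
eef_rot: [-3.141, 0.0, 1.232]
force: [0.0, -0.9, 0.7]
grip_width: 0.0569
shift [ 0.068 -0.031 -0.016] twist -0.048 [0.5653 0.0973 0.2692] [-3.141  0.     1.232] [ 0.11  0.32  1.39 -0.    1.43  0.45] [ 0.  -0.9  0.7] 0.05689798132920463
```

View pics/wrist1.png

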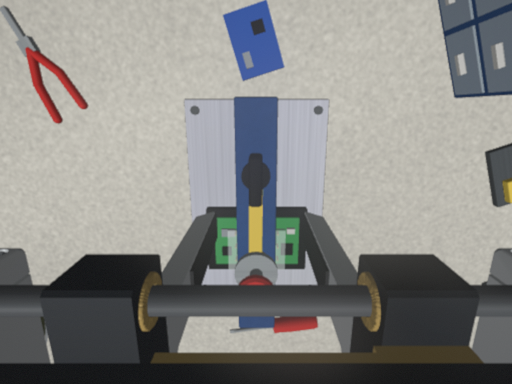

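Wrist view: beam vertical at column 256, black wing from about (256,153) to (256,205), yellow blade straight below it at (256,230), cap at (256,285). I'll measure the grip, blade and beam.

```bash
python3 - <<'E'
from h import *
c=cam('wrist'); P=pts(c); Z=P[...,2]; hsv=cv2.cvtColor(c['img'],cv2.COLOR_RGB2HSV);H,S,V=[hsv[...,i].astype(int) for i in range(3)]
v,u=np.mgrid[:384,:512]; A=(u>200)&(u<310)&(v<290)&(v>90)
for k,m in dict(grip=(V<70)&(Z>.143)&(Z<.156),yel=(H>18)&(H<35)&(S>100)&(Z>.105)&(Z<.118),blue=(H>95)&(H<125)&(S>100)&(Z>.084)&(Z<.096),red=((H<8)|(H>172))&(S>120)&(Z>.158)&(Z<.172)).items():
    m=m&A; q=P[m]; print(k,m.sum(),np.median(q[:,2]).round(4),u[m].min(),u[m].max(),v[m].min(),v[m].max(),np.round(np.concatenate([np.ravel(x) for x in cv2.minAreaRect((q[:,:2]*1000).astype(np.float32))]),1))
E
```

```text
grip 665 0.1499 249 262 155 205 [564.3 102.   50.7  13.2  70. ]
yel 611 0.1122 249 262 206 252 [541.   38.3  57.9  15.3  70. ]
blue 4354 0.0902 235 276 98 258 [557.8  84.9 199.9  48.   70.5]
red 149 0.164 240 270 277 283 [528.7   4.4   8.3  31.8  74.6]
```

```bash
python3 - <<'E'
from h import *
shift([.5645,.102,.140],np.radians(70.5))
E
```

```text
shift [ 0.083 -0.045  2.594] twist 0.014 [0.5652 0.0974 0.2697] [ 3.141 -0.     1.232] [ 0.11  0.32  1.39 -0.    1.43  0.45] [-0.1  0.1  0.3] 0.05630684881880142
```

```bash
python3 -m creep '[[[0.08,-0.04,0.4],0,0.6],[[0.08,-0.04,0.8],0,0.6],[[0.08,-0.04,1.2],0,0.6],[[0.08,-0.04,1.5],0,0.6],[[0.08,-0.04,1.8],0,0.6],[[0.08,-0.04,2.1],0,0.6],[[0.08,-0.04,2.3],0,0.6],[[0.08,-0.04,2.5],0,0.6],[[0.08,-0.04,2.59],0,0.6],[[0.08,-0.04,2.59],0,0.6],[[0.08,-0.04,2.59],0,0.6]]' 20
python3 - <<'E'
from h import *
shift([.5645,.102,.140],np.radians(70.5))
c=cam('wrist','wrist2.png')
E
```

```text
time_s: 4.0
ee_pos: [0.5651, 0.1028, 0.1405]
eef_rot: [3.141, -0.0, 1.234]
force: [0.2, -0.5, 1.5]
grip_width: 0.0561
shift [-0.02  -0.007  0.009] twist 0.025 [0.5651 0.1028 0.1405] [ 3.141 -0.     1.234] [0.12 0.43 1.54 0.   1.16 0.45] [ 0.2 -0.5  1.5] 0.05605635949443461
```

View pics/wrist2.png

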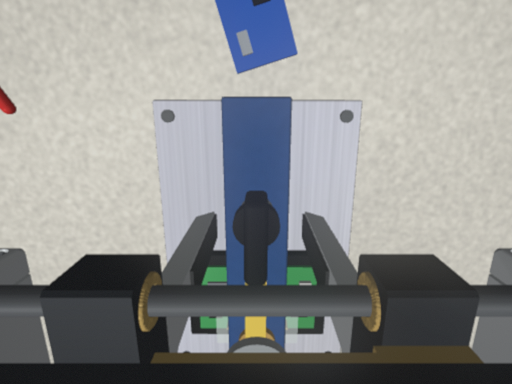

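The wing (256, 192–285) sits centred between the open fingers (about 210 and 302). Close on it.

```bash
python3 -m creep '[[[0,0,0],0,0.3],[[0,0,0],0,0.1],[[0,0,0],0,0],[[0,0,0],0,0],[[0,0,0],0,0],[[0,0,0],0,0],[[0,0,0],0,0],[[0,0,0],0,0]]' 20
```

```text
time_s: 4.85
ee_pos: [0.5634, 0.1035, 0.1402]
eef_rot: [-3.138, 0.0, 1.234]
force: [-16.5, 5.5, 12.5]
grip_width: 0.0138
```

```bash
python3 -m creep '[[[0,-0.03,0],0,0],[[0,-0.035,0],0,0],[[0,-0.035,0],-0.5,0],[[0,-0.035,0],-1,0],[[0,-0.035,0],-1.5,0],[[0,-0.035,0],-2,0],[[0,-0.035,0],-2,0]]' 20
```

```text
time_s: 5.55
ee_pos: [0.5628, 0.1036, 0.1403]
eef_rot: [-3.14, -0.0, 1.516]
force: [-8.1, 2.0, 9.0]
grip_width: 0.0138
```

```bash
python3 -m creep '[[[0,-0.02,0],-0.5,0],[[0,-0.02,0],-1,0],[[0,-0.02,0],-1.5,0],[[0,-0.02,0],-2,0],[[0,-0.02,0],-2.5,0],[[0,-0.02,0],-3,0],[[0,-0.02,0],-3.5,0],[[0,-0.02,0],-4,0],[[0,-0.02,0],-4.5,0],[[0,-0.02,0],-5,0],[[0,-0.02,0],-5,0]]' 20
python3 -c "
from h import *
print(telemetry.get_obs()['moment'])"
```

```text
time_s: 6.65
ee_pos: [0.5617, 0.1034, 0.1402]
eef_rot: [-3.14, -0.001, 2.214]
force: [-7.7, -1.0, 8.2]
grip_width: 0.0139
[-0.13789206  1.38798042  0.04283435]
```

```bash
python3 -m creep '[[[0,0,0],-0.5,0],[[0,0,0],-1,0],[[0,0,0],-1.5,0],[[0,0,0],-2,0],[[0,0,0],-2.4,0],[[0,0,0],-2.7,0],[[0,0,0],-2.8,0],[[0,0,0],-2.8,0],[[0,0,0],-2.8,0]]' 20
python3 - <<'E'
from h import *
o=telemetry.get_obs();print(o['moment'],o['eef_rot'])
c=cam('wrist','wrist3.png')
c=cam('scene'); cv2.imwrite('pics/scene3.png',cv2.resize(c['img'][140:290,185:315,::-1],None,fx=4,fy=4))
E
```

```text
time_s: 7.55
ee_pos: [0.5615, 0.103, 0.1403]
eef_rot: [-3.14, -0.002, 2.602]
force: [-10.2, -3.6, 10.0]
grip_width: 0.0142
[-0.54792021  1.97026979 -0.32686646] [-3.13986014e+00 -1.50445210e-03  2.60187574e+00]
```

View pics/scene3.png

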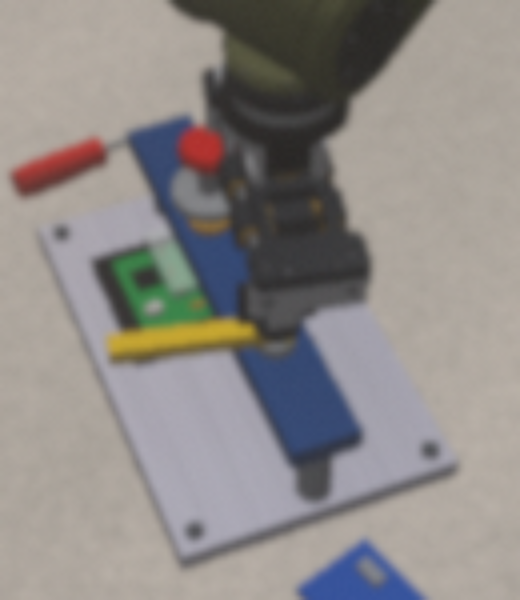

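View pics/wrist3.png

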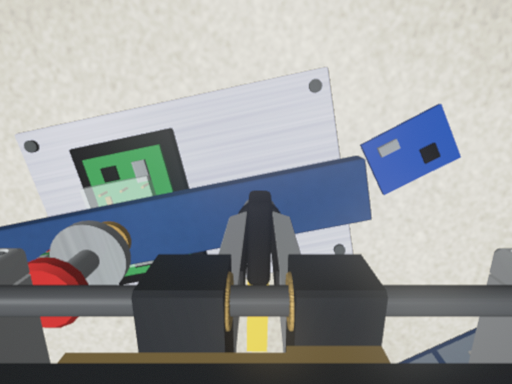

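The blade has swung out to jig +x (crop (110,340)–(250,330)) and the stop torque is felt (-0.33 N m). The flange at (205,190) is clear. Release and rise.

```bash
python3 -m creep '[[[0,0,0],0,0.4],[[0,0,0],0,0.4],[[0,0,0],0,0.4],[[0,0,0],0,0.4],[[0,0,-0.4],0,0.4],[[0,0,-0.9],0,0.4],[[0,0,-1.4],0,0.4],[[0,0,-1.9],0,0.4],[[0,0,-2.2],0,0.4],[[0,0,-2.2],0,0.4],[[0,0,-2.2],0,0.4]]' 20
python3 - <<'E'
from h import *
c=cam('wrist','wrist4.png'); P=pts(c); Z=P[...,2]; hsv=cv2.cvtColor(c['img'],cv2.COLOR_RGB2HSV);H,S,V=[hsv[...,i].astype(int) for i in range(3)]
A=(abs(P[...,0]-.55)<.16)&(abs(P[...,1]-.06)<.17)
for n in ['wrist','scene']:
  if n!='wrist':
    c=cam(n);P=pts(c); Z=P[...,2]; hsv=cv2.cvtColor(c['img'],cv2.COLOR_RGB2HSV);H,S,V=[hsv[...,i].astype(int) for i in range(3)];A=(abs(P[...,0]-.55)<.16)&(abs(P[...,1]-.06)<.17)
  for k,m in dict(grip=(V<70)&(Z>.143)&(Z<.156),yel=(H>18)&(H<35)&(S>100)&(Z>.105)&(Z<.118),red=((H<8)|(H>172))&(S>120)&(Z>.161)&(Z<.170)).items():
    m=m&A; q=P[m]; print(n,k,m.sum(),np.round(np.concatenate([np.ravel(x) for x in cv2.minAreaRect((q[:,:2]*1000).astype(np.float32))]),1) if len(q) else '')
shift([.5245,-.012,.26],2.6)
E
```

```text
time_s: 8.75
ee_pos: [0.562, 0.1034, 0.249]
eef_rot: [-3.141, -0.001, 2.602]
force: [-0.8, -0.1, -0.0]
grip_width: 0.0378
wrist grip 725 [562.4 102.3  13.3  50.   58.8]
wrist yel 770 [626.1  62.   14.7  70.9  58.7]
wrist red 1505 [522.8 -11.3  39.9  41.2  12.9]
scene grip 100 [564.6 102.9  16.4  49.7  63.3]
scene yel 244 [615.7  68.2  20.9  95.5  57.6]
scene red 123 [528.1  -9.   37.   34.8  49. ]
shift [-0.543 -2.364 -0.228] twist 0.016 [0.5619 0.1034 0.2485] [-3.140e+00 -2.000e-03  2.602e+00] [ 0.12  0.33  1.42 -0.    1.39 -0.91] [ 1.  -0.5 -0.4] 0.03766960840504634
```

View pics/wrist4.png

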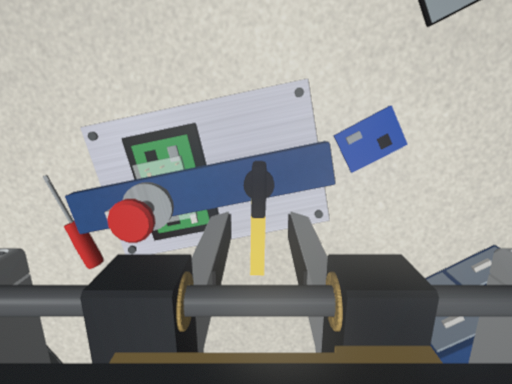

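The knob is free and its blade clear: grip axis at 148.8° against 70° at the start, about 1.37 rad. The cap centre is (0.523, -0.0115), consistent with being 120 mm from the knob. Move above it and shut the fingers.

```bash
python3 -m creep '[[[-0.1,-0.4,0],0,0],[[-0.2,-0.8,0],0,0],[[-0.3,-1.2,0],0,0],[[-0.4,-1.6,0],0,0],[[-0.5,-2,0],0,0],[[-0.52,-2.25,0],0,0],[[-0.52,-2.37,0],0,0],[[-0.52,-2.37,0],0,0],[[-0.52,-2.37,0],0,0],[[-0.52,-2.37,0],0,0]]' 20
python3 - <<'E'
from h import *
shift([.523,-.0115,.192],2.6)
E
```

```text
time_s: 9.85
ee_pos: [0.5239, -0.011, 0.2499]
eef_rot: [3.142, -0.0, 2.603]
force: [0.5, -0.1, -0.2]
grip_width: 0.0002
shift [ 0.01  -0.018  1.157] twist 0.022 [ 0.5239 -0.011   0.2499] [ 3.142 -0.     2.603] [-0.09  0.22  1.56  0.    1.36 -1.12] [ 0.5 -0.1 -0.2] 0.0002457289449788537
```

```bash
python3 -m creep '[[[0.01,-0.02,0.3],0,0],[[0.01,-0.02,0.6],0,0],[[0.01,-0.02,0.9],0,0],[[0.01,-0.02,1.1],0,0],[[0.01,-0.02,1.15],0,0],[[0.01,-0.02,1.15],0,0],[[0.01,-0.02,1.15],0,0]]' 20
python3 - <<'E'
from h import *
shift([.523,-.0115,.182],2.6)
c=cam('side'); cv2.imwrite('pics/side3.png',cv2.resize(c['img'][150:250,230:330,::-1],None,fx=6,fy=6,interpolation=2))
E
```

```text
time_s: 10.55
ee_pos: [0.5231, -0.0121, 0.1931]
eef_rot: [3.141, 0.001, 2.602]
force: [0.1, 0.3, 0.5]
grip_width: 0.0007
shift [0.008 0.01  0.222] twist 0.017 [ 0.5231 -0.0121  0.1931] [3.141e+00 1.000e-03 2.602e+00] [-0.09  0.27  1.64  0.    1.24 -1.12] [0.1 0.3 0.5] 0.0007498199385373124
```

View pics/side3.png

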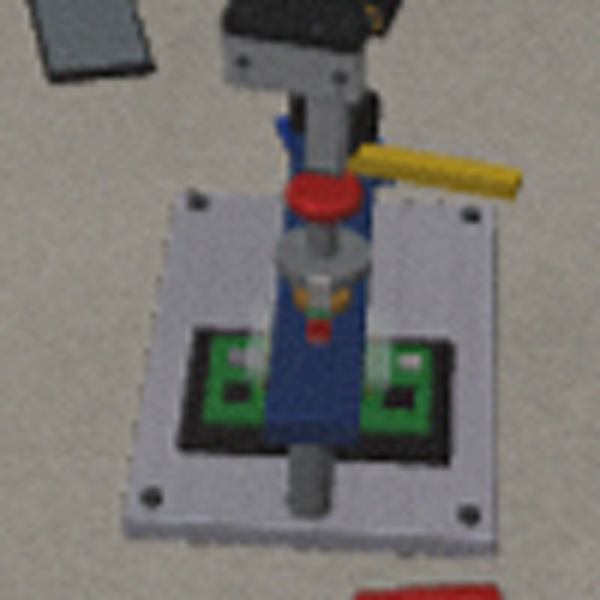

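Side view: the fingertips are above the red cap (325,185), and the blade is clear to the right at (440,170). Go down in small steps to find contact.

```bash
python3 -m creep '[[[0.01,0.01,0.06],0,0],[[0.01,0.01,0.12],0,0],[[0.01,0.01,0.18],0,0],[[0.01,0.01,0.22],0,0],[[0.01,0.01,0.22],0,0],[[0.01,0.01,0.22],0,0]]' 20
python3 -c "
from h import *
shift([.523,-.0115,.172],2.6)"
```

```text
time_s: 11.2
ee_pos: [0.5226, -0.0115, 0.1817]
eef_rot: [3.141, 0.0, 2.602]
force: [-1.6, -0.0, 4.7]
grip_width: 0.0003
shift [-0.006  0.004  0.193] twist 0.017 [ 0.5226 -0.0115  0.1817] [3.141 0.    2.602] [-0.09  0.28  1.65  0.    1.21 -1.12] [-1.6 -0.   4.7] 0.0003056567874551027
```

```bash
python3 -m creep '[[[0,0,0.04],0,0],[[0,0,0.08],0,0],[[0,0,0.12],0,0],[[0,0,0.16],0,0],[[0,0,0.17],0,0],[[0,0,0.17],0,0],[[0,0,0.17],0,0]]' 20
python3 - <<'E'
from h import *
shift([.523,-.0115,.172],2.6)
print(np.mean([telemetry.get_obs()['force'] for _ in range(3)],0))
c=cam('side'); cv2.imwrite('pics/side4.png',cv2.resize(c['img'][160:220,255:315,::-1],None,fx=10,fy=10,interpolation=2))
P=pts(c)
for v in range(180,212): print(v,[(c['img'][v,u].tolist(),P[v,u].round(3).tolist()) for u in (283,)])
E
```

```text
time_s: 11.9
ee_pos: [0.5227, -0.0115, 0.1735]
eef_rot: [3.141, 0.0, 2.602]
force: [-2.2, 0.8, 8.5]
grip_width: 0.0006
shift [-0.005  0.003  0.03 ] twist 0.016 [ 0.5227 -0.0115  0.1735] [3.141 0.    2.602] [-0.09  0.29  1.66  0.    1.19 -1.12] [-2.2  0.8  8.5] 0.0006188842675881375
[-2.19822524  0.8360656   8.5433777 ]
180 [([102, 100, 101], [0.517, -0.022, 0.176])]
181 [([97, 99, 99], [0.517, -0.023, 0.172])]
182 [([102, 103, 105], [0.517, -0.023, 0.169])]
183 [([73, 73, 76], [0.518, -0.021, 0.164])]
184 [([126, 46, 44], [0.52, -0.014, 0.154])]
185 [([145, 36, 35], [0.519, -0.02, 0.155])]
186 [([144, 32, 29], [0.517, -0.026, 0.156])]
187 [([159, 38, 32], [0.517, -0.025, 0.151])]
188 [([128, 36, 30], [0.516, -0.029, 0.15])]
189 [([85, 30, 27], [0.518, -0.025, 0.143])]
190 [([78, 71, 73], [0.52, -0.019, 0.134])]
191 [([78, 82, 85], [0.52, -0.017, 0.129])]
192 [([84, 82, 85], [0.521, -0.016, 0.124])]
193 [([75, 75, 76], [0.52, -0.017, 0.121])]
194 [([78, 80, 78], [0.52, -0.017, 0.117])]
195 [([81, 82, 83], [0.521, -0.015, 0.111])]
196 [([129, 127, 124], [0.511, -0.047, 0.132])]
197 [([116, 110, 106], [0.51, -0.05, 0.13])]
198 [([102, 98, 100], [0.511, -0.049, 0.125])]
199 [([104, 100, 99], [0.511, -0.049, 0.122])]
200 [([105, 102, 102], [0.512, -0.047, 0.116])]
201 [([70, 92, 76], [0.512, -0.046, 0.112])]
202 [([50, 90, 63], [0.512, -0.046, 0.107])]
203 [([101, 49, 39], [0.511, -0.051, 0.108])]
204 [([106, 25, 23], [0.511, -0.05, 0.102])]
205 [([109, 33, 31], [0.512, -0.047, 0.096])]
206 [([112, 54, 49], [0.512, -0.047, 0.092])]
207 [([64, 53, 78], [0.511, -0.052, 0.092])]
208 [([28, 47, 79], [0.509, -0.058, 0.092])]
209 [([36, 49, 82], [0.507, -0.065, 0.094])]
210 [([36, 48, 79], [0.507, -0.065, 0.091])]
211 [([32, 48, 81], [0.504, -0.075, 0.095])]
```

View pics/side4.png

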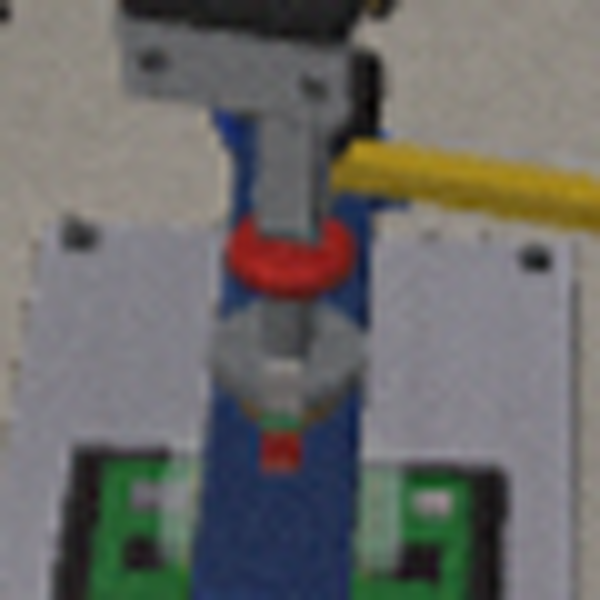

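By kinematics the travel is about 10.5 mm, by force about 11 mm. Add 1.3 mm, hold, and measure the flange height against the band's 110 mm.

```bash
python3 -m creep '[[[0,0,0.013],0,0],[[0,0,0.026],0,0],[[0,0,0.026],0,0],[[0,0,0.026],0,0],[[0,0,0.026],0,0],[[0,0,0.026],0,0],[[0,0,0.026],0,0],[[0,0,0.026],0,0],[[0,0,0.026],0,0],[[0,0,0.026],0,0]]' 20
python3 - <<'E'
from h import *
shift([.523,-.0115,.172],2.6)
for n in ['side','scene']:
    c=cam(n);P=pts(c);hsv=cv2.cvtColor(c['img'],cv2.COLOR_RGB2HSV);r=np.hypot(P[...,0]-.523,P[...,1]+.0115);Z=P[...,2]
    m=(r>.012)&(r<.024)&(Z>.1)&(Z<.13)&(hsv[...,1]<60);q=Z[m];print(n,'flange',m.sum(),np.percentile(q,[10,50,90]).round(4) if m.sum() else '')
    red=((hsv[...,0]<8)|(hsv[...,0]>172))&(hsv[...,1]>120)&(r<.017)&(Z>.14);q=Z[red];print('cap',red.sum(),np.percentile(q,[10,50,90]).round(4))
    v,u=np.nonzero(m);
    cv2.imwrite(f'pics/{n}5.png',cv2.resize(c['img'][160:220,255:315,::-1] if n=='side' else c['img'][150:230,200:280,::-1],None,fx=7,fy=7,interpolation=2))
E
```

```text
time_s: 12.95
ee_pos: [0.5227, -0.0115, 0.1723]
eef_rot: [3.141, 0.001, 2.602]
force: [-2.3, 0.6, 8.8]
grip_width: 0.0004
shift [-0.005  0.003  0.005] twist 0.017 [ 0.5227 -0.0115  0.1723] [3.141e+00 1.000e-03 2.602e+00] [-0.09  0.29  1.66 -0.    1.19 -1.12] [-2.3  0.6  8.8] 0.00037277572812809183
side flange 58 [0.1085 0.1111 0.1137]
cap 32 [0.1451 0.154  0.1566]
scene flange 112 [0.1078 0.1107 0.1129]
cap 52 [0.1519 0.154  0.1564]
```

View pics/scene5.png

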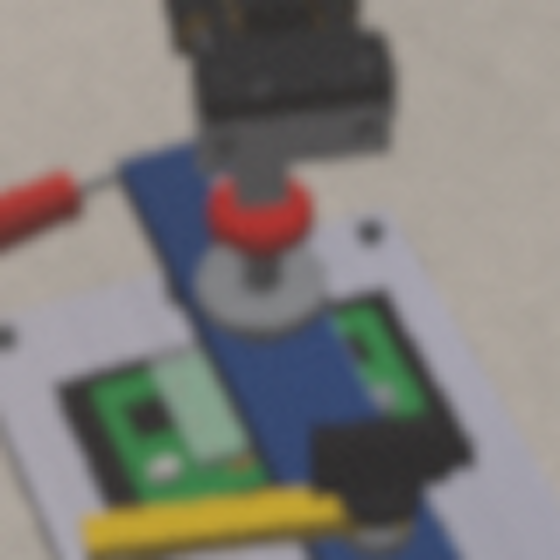

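Scene view: the fingers are pressing the cap (260,210), the flange (260,300) is close above the beam, and the blade is swung out at (200,520). Flange height is about 111 mm, TCP travel 11.7 mm and force 8.8 N, all in range, so I'm handing in.

```bash
python3 -c "
from h import *
print(ctrl.hand_in()); o=telemetry.get_obs(); print(o['time_s'],o['ee_pos'],o['force'])"
```

```text
the job is handed in; nothing more can be done
None
the job is handed in; nothing more can be done
```

I turned the knob anticlockwise to its stop, pressed the red cap down about 12 mm, and handed the job in at about 13 s while still holding it pressed.

- **Knob:** the stop torque was felt. The wrist camera put the turn at about 1.37 rad and the wrist rotation agreed. The yellow blade is out towards the jig's +x and clear of the head.
- **Head travel:** the fingertip position gives about 11.7 mm, with 8.8 N upward on the tool. The spring figures make that about 11.8 mm, give or take about 2 mm. Camera depth puts the flange's upper face at about 111 mm, which is 11 mm of travel. The estimates differ by about 0.8 mm, but all lie within 9.5 to 14.5 mm.
- **Other things on the bench:** I planned to touch nothing else and saw nothing shifted, but I did not measure their positions again at the end.
- **While gripping the knob:** closing on it slightly off-centre gave up to about 17 N sideways force, which I reduced by re-centring.

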